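# Seat the proud vial and start the sampler

## Task

One of the six capped vials in the vial tray stands proud of the others. With the fingertips, gently push it straight down until it is fully home, level with its neighbours, and only then press the long bar-shaped start key on the control pad gently all the way down, let it spring back and withdraw. Do not pull the vial up, and do not touch the seated vials, press the other keys or disturb anything else on the bench.

Things in the scene. Friction and masses are not known exactly. Their poses are not given: they have to be found in the camera images.
- tray: white base plate of the vial tray, 135 x 190 x 10 mm, fixed to the bench; origin at the centre of its underside. On it stand six identical grey station blocks, 55 mm square and 43 mm high (top 53 mm above the bench), in a grid of two along the tray x and three along its y, at 56 mm pitch. Each holds one upright glass vial with a flat aluminium crimp cap of 20 mm diameter. In the five seated stations the cap top is 85 mm above the bench (32 mm above the block).
- station_proud: the station block whose vial stands proud (its vial counts as part of it); origin at the centre of the underside of the block, 10 mm above the bench. Which of the six grid places it has varies.
- proud_vial (a joint): how far the proud vial stands above its seated height, in m: 0.017 to 0.022 at the start, 0 when fully home. It slides straight up and down, stays where it is left, and needs about 4 N to push; at 0 it meets a hard stop. It can also be pulled up, which must not happen.
- proud_cap (a point): centre of the top face of the proud vial's cap (20 mm across); moves with the vial. 85 mm above the bench when the vial is fully home.
- pad: white control pad fixed to the bench, 160 x 125 mm, top face 28 mm above the bench, with a dark blank screen flush along its +x edge; origin at the centre of its underside. Four black keys stand on it in a two by two grid, 48 mm apart along its x and 52 mm along its y; which key has which place varies. All key tops are 42 mm above the bench when up.
- start_mount: thin grey square plate, 44 x 46 x 1 mm, on the pad under the start key (the key counts as part of it); origin at the centre of its underside, 28 mm above the bench
- start_key (a joint): how far the long bar-shaped start key is pressed down, m: 0 up, 0.006 at the bottom. Spring return: about 1 N to begin, 4.5 N at the bottom, then a hard stop.
- start_top (a point): centre of the top face of the start key, a bar 16 mm (pad x) by 40 mm (pad y); 42 mm above the bench when up; moves with the key
- round_key (a joint): how far the round key, 20 mm across, is pressed, m: 0 up, 0.006 at the bottom, same spring as the start key. To be left alone.
- square_key (a joint): how far the square key, 18 mm, is pressed, m: 0 up, 0.006 at the bottom, same spring as the start key. To be left alone.
- cross_key (a joint): how far the plus-shaped key, 22 mm over its arms, is pressed, m: 0 up, 0.006 at the bottom, same spring as the start key. To be left alone.
- station1: station block with a fully seated vial fixed in it (vial counts as part of it), to be left alone; origin at the centre of the underside of the block, 10 mm above the bench; cap top 75 mm above the origin
- station2: station block with a fully seated vial fixed in it (vial counts as part of it), to be left alone; origin at the centre of the underside of the block, 10 mm above the bench; cap top 75 mm above the origin
- station3: station block with a fully seated vial fixed in it (vial counts as part of it), to be left alone; origin at the centre of the underside of the block, 10 mm above the bench; cap top 75 mm above the origin
- station4: station block with a fully seated vial fixed in it (vial counts as part of it), to be left alone; origin at the centre of the underside of the block, 10 mm above the bench; cap top 75 mm above the origin
- station5: station block with a fully seated vial fixed in it (vial counts as part of it), to be left alone; origin at the centre of the underside of the block, 10 mm above the bench; cap top 75 mm above the origin
- loose_vial: loose capped glass vial standing on the bench beside the tray, 23 mm across, 71 mm high; origin under its foot. Bystander, to be left alone.
- cap_tin: round steel tin, 50 mm across, 30 mm high, standing near the pad; origin under its centre. Bystander, to be left alone.
- marker: flat red and black marker pen lying on the bench, about 130 x 17 x 13 mm along its x; origin on its underside near the middle. Bystander, to be left alone.
- jar: amber glass jar with lid, 60 mm across, 85 mm high; origin under its centre. Bystander, to be left alone.
- beaker: open glass beaker, 70 mm across, 85 mm high; origin under its centre. Bystander, to be left alone.
- reagent: amber glass bottle with white cap, 70 mm across, 150 mm high; origin under its centre. Bystander, to be left alone.
- spatula: steel spatula lying on the bench, 180 mm long along its x; origin on its underside near the middle. Bystander, to be left alone.

How it is judged:
By the outcome, as a careful person would: the job done as asked, in the order asked, and still so for the second after the job is handed in, with the robot touching nothing.
It also fails if it takes over 42 s, if anything falls off the work surface, if the arm or the gripper's body presses on something with over 40 N, if the wrist force passes 120 N, or if a joint passes its speed limit or range.

## Robot

A 6-joint arm with a two-finger parallel gripper is mounted at the origin on the work surface. World frame = base frame: x ahead of the robot, y to its left, z up, the work surface at z = 0. Lengths are in m, angles in degrees, forces in N, time in s.
With the tool pointing down it reaches from about 0.25 to 0.725 m from the base axis. Payload 9.7 kg.
Tool frame: the origin (TCP) lies at the very end of the fingers, on their centre line; the grasp point (between the pads) lies 19 mm behind it (bot.grip_point_offset is the z of the grasp point in the tool frame, in m); z points along the fingers, x is the direction in which the jaws open and shut, and the axes are right-handed (so a half turn about z gives the same grasp; the last joint's range is limited). The gripper opens to 85 mm and grips with 20 to 120 N. Pads are 22 mm wide; open, the fingers measure 114 mm over their backs; the gripper's body (76 mm by 85 mm) begins 54 mm behind the grasp point. The pads swing forward as they close: fully open they stand 13 mm farther back than shut.
Start: joints at [-75.115, 4.979, 10.078, 95.1, 0, 90], TCP at [0.141, -0.532, 0.231] pointing down, gripper open.
Joint ranges: [-179.16, 179.16], [-48.56, 103.87], [-65.8, 70.77], [-126.05, 130.52], [-82.76, 87.17], [-180, 180]. Speed limits (degrees/s): [127.2, 127.2, 147.25, 180, 180, 180].

## Interface

Orientations are given as [roll, pitch, yaw] about the fixed x, y, z axes, in that order (R = Rz(yaw) Ry(pitch) Rx(roll)).
In Python, from workcell import get_obs, viewer, job_done, bot gives the robot as it stands.
- The arm moves only by the shell command python3 -m handwheel 'ROWS' [FORCE]. ROWS is JSON, a list of rows, each a list of 5 numbers: the closure, from 0 (fully open) to 1 (shut), then the shift along the world's x, y, z in m, then the turn about the world's z in degrees. A call has 1 to 5 rows; each row is the pose to reach, as a shift and turn from the pose measured when the call began; what a row does not reach only later rows make up. A row lasts 1/10 s, in which the tool goes at most 50 mm and 8.59 degrees, less where a joint would pass 70% of its speed; a pose out of reach is approached as far as the arm can. A call with a gripper value outside its range is refused whole. The fingers move at their own pace and stop on an object; FORCE is the grip in N (left out, the last holds). Time passes only in rows, so rows that repeat a pose let the fingers close. It gives the time, the measured TCP pose, the force and the opening at its end, in the units of the state.
- get_obs(): the state, without advancing time (a new reading comes with each control period).
- viewer.camera(name): name is "scene" or "top" or "wrist"; returns a dict with "color" (420x560x3 uint8, blue, green, red), "K" (3x3 intrinsics, pixels), "dist_coeffs" ([k1, k2, p1, p2, k3] as OpenCV has them; the pictures are not rectified), "origin" and "orientation" of the camera in the world. Camera axes: x right, y down, z forward; pixel columns grow to the right and rows downward; lengths in m; the calibration is good to about 2 mm. A picture is of the moment at which its call begins. There is no depth.
- job_done(): hands the job in, once; it reports no verdict.
The state is a dict: "time": time; "q": joint angles; "qd": joint speeds; "joint_efforts": joint torques, N m; "ee_pos": TCP position; "tcp_rot": TCP orientation; "wrist_force": force on the tool from outside, world axes, zero at the start; "torque": the same for the moment, N m; "opening": finger opening in m.
Only numpy, scipy, OpenCV 4.12 (cv2) and the standard library are available. Lean on these libraries where they do the work, as an engineer would, in place of code of your own. Each camera call takes 0.05 s, during which the arm holds its last target.

## Working session

There is one attempt and no reset: what is moved stays moved. The work goes in short steps, Python scripts to look and compute and a shell command to move; the robot and the scene stay as the last step left them, time stands still between calls to the robot, and variables do not carry over. Pictures are saved under pics/ and viewed, and the job is handed in when it is done.

```bash
mkdir -p pics; cat > h.py <<'E'
import numpy as np, cv2
from scipy.spatial.transform import Rotation as R
from workcell import get_obs, viewer, job_done, bot
def cam(n,f=None):
    c=viewer.camera(n)
    if f: cv2.imwrite('pics/'+f,c['color'])
    return c
def rot(c):
    o=np.array(c['orientation'],float)
    return o if o.shape==(3,3) else R.from_euler('xyz',o,degrees=True).as_matrix()
def ray(c,uv):
    p=cv2.undistortPoints(np.array(uv,float).reshape(-1,1,2),np.array(c['K'],float),np.array(c['dist_coeffs'],float)).reshape(-1,2)
    d=np.c_[p,np.ones(len(p))]@rot(c).T
    return np.array(c['origin'],float),d
def plane(c,uv,z):
    o,d=ray(c,uv); return o+d*((z-o[2])/d[:,2])[:,None]
def proj(c,P):
    Rm=rot(c); o=np.array(c['origin'],float)
    rv,_=cv2.Rodrigues(Rm.T)
    return cv2.projectPoints(np.array(P,float).reshape(-1,1,3),rv,-Rm.T@o,np.array(c['K'],float),np.array(c['dist_coeffs'],float))[0].reshape(-1,2)
def tri(c1,u1,c2,u2):
    o1,d1=ray(c1,u1);o2,d2=ray(c2,u2);d1=d1[0];d2=d2[0]
    s=np.linalg.lstsq(np.c_[d1,-d2],o2-o1,rcond=None)[0]
    a=o1+s[0]*d1;b=o2+s[1]*d2
    return (a+b)/2,np.linalg.norm(a-b)
E
python3 - <<'E'
from h import *
for n in ['scene','top','wrist']:
    c=cam(n,n+'0.png'); print(n,c['origin'],c['orientation'],c['K'])
print(get_obs())
E
```

```text
scene [ 1.82949241 -0.23419461  0.9272926 ] [-124.15164645   -1.23806086   79.948247  ] [[488.24643627   0.         277.86014107]
 [  0.         488.24643627 211.83379106]
 [  0.           0.           1.        ]]
top [0.48501832 0.01393219 1.26414265] [-175.6765717    -0.61889424  -89.12682476] [[481.11336932   0.         284.83332122]
 [  0.         481.11336932 210.63483437]
 [  0.           0.           1.        ]]
wrist [ 0.20670454 -0.5148455   0.37314801] [ 1.64389894e+02  8.34630690e-02 -7.50731291e+01] [[348.71935624   0.         277.92668935]
 [  0.         348.71935624 210.53205311]
 [  0.           0.           1.        ]]
{'time': 0.15, 'q': array([-7.51165908e+01,  5.00390258e+00,  1.00451016e+01,  9.50993008e+01,
       -1.72304464e-03,  9.00010480e+01]), 'qd': array([-0.01025315,  0.0280292 ,  0.1377576 ,  0.17952022,  0.07919384,
        0.10779821]), 'joint_efforts': array([ 8.68154966e-04, -5.20760214e+01,  4.65046048e+01,  1.38888834e-02,
        4.11318024e-05, -1.07820210e-05]), 'ee_pos': array([ 0.14121673, -0.53138401,  0.23074749]), 'tcp_rot': array([ 1.79998276e+02,  5.81017497e-02, -7.51176388e+01]), 'wrist_force': array([0.75510105, 0.11913665, 0.69845243]), 'torque': array([-0.04703828,  0.02588277, -0.01265143]), 'opening': 0.08603605919117041}
```

View pics/top0.png

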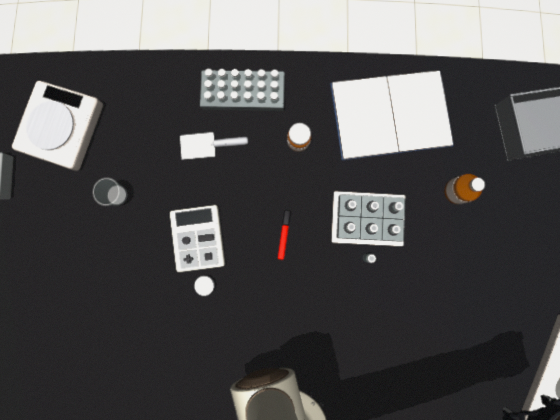

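View pics/scene0.png

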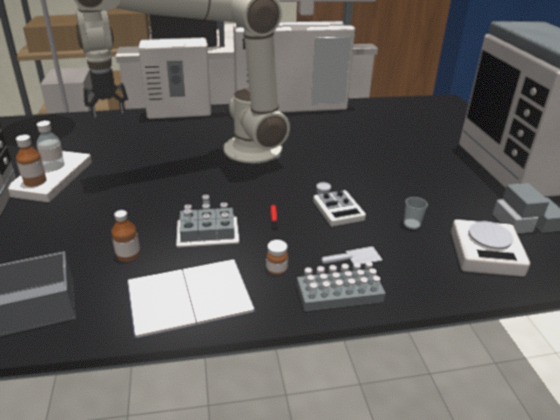

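View pics/wrist0.png

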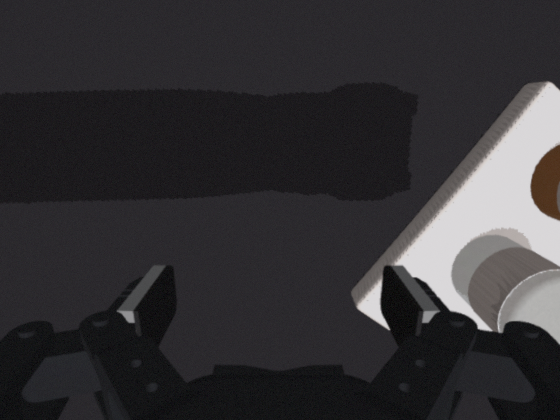

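```bash
python3 - <<'E'
from h import *
t=cv2.imread('pics/top0.png');s=cv2.imread('pics/scene0.png')
f=lambda im,x,y,w,h,k:cv2.resize(im[y:y+h,x:x+w],None,fx=k,fy=k,interpolation=cv2.INTER_CUBIC)
a=f(t,325,185,90,90,4);b=f(t,160,195,90,110,4)[:360];
c=f(s,170,190,80,60,4.5);d=f(s,305,175,70,60,5)[:270,:360]
cv2.imwrite('pics/z1.png',np.vstack([np.hstack([a,b]),]));cv2.imwrite('pics/z2.png',np.hstack([c,d]))
# tray hint
for n in ['top']:
    import workcell
    cc=cam('top')
    print(plane(cc,[(369,218),(197,239)],0.03))
E
```

```text
[[ 0.56291845 -0.21586697  0.03      ]
 [ 0.50182207  0.22655183  0.03      ]]
```

View pics/z1.png

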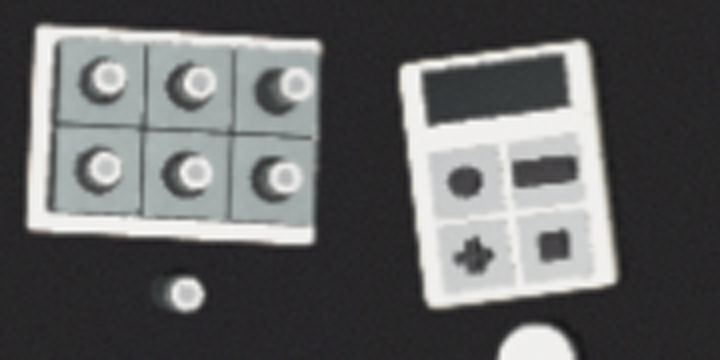

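View pics/z2.png

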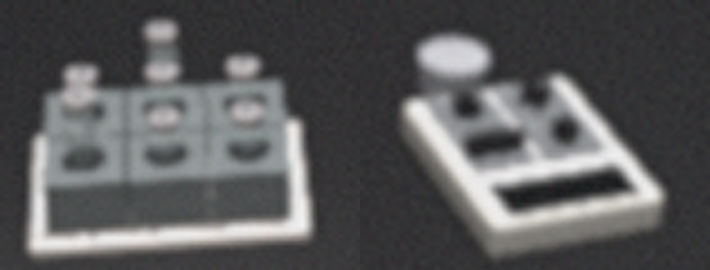

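```bash
python3 - <<'E'
from h import *
t=cam('top');s=cam('scene')
T=lambda x,y:(325+(x-1.5)/4,185+(y-1.5)/4); S=lambda x,y:(170+(x-1.75)/4.5,190+(y-1.75)/4.5)
far_t=[(109,79),(199,82),(295,84)]; near_t=[(106,169),(193,173),(286,178)]
for n,a in (('far',far_t),('near',near_t)):
  print(n,plane(t,[T(*p) for p in a],.085).round(4).tolist())
for a,b in ((far_t[2],(78,95)),(far_t[1],(163,117)),(far_t[0],(246,112)),(near_t[2],(80,74)),(near_t[1],(161,70)),(near_t[0],(242,65))):
  print(tri(t,T(*a),s,S(*b)))
print(plane(t,[T(*far_t[2])],.105))
P=lambda x,y:(160+(x-1.5-360)/4,195+(y-1.5)/4)
print('keys: start,round,square,cross',plane(t,[P(546,170),P(465,181),P(554,246),P(474,255)],.042).round(4).tolist())
E
```

```text
far [[0.5925, -0.1628, 0.085], [0.5916, -0.219, 0.085], [0.5914, -0.2794, 0.085]]
near [[0.5369, -0.1613, 0.085], [0.5352, -0.2154, 0.085], [0.5329, -0.2737, 0.085]]
(array([ 0.58984977, -0.274528  ,  0.1024774 ]), np.float64(0.0011142364427941804))
(array([ 0.59205266, -0.21937383,  0.08063702]), np.float64(0.0009980802380838963))
(array([ 0.59304238, -0.16323573,  0.07984963]), np.float64(0.0007599040193454219))
(array([ 0.53306873, -0.27368242,  0.08205823]), np.float64(0.0013786901629981691))
(array([ 0.53527061, -0.21664116,  0.0812093 ]), np.float64(0.0010590042307078952))
(array([ 0.53709572, -0.16130432,  0.0815527 ]), np.float64(0.0009504996604471561))
[[ 0.58956603 -0.27447017  0.105     ]]
keys: start,round,square,cross [[0.5068, 0.2012, 0.042], [0.4989, 0.253, 0.042], [0.4588, 0.195, 0.042], [0.452, 0.246, 0.042]]
```

```bash
python3 -m handwheel '[[0,0,0,0.03,0],[0,0.04,0.025,0.03,-3],[0.3,0.08,0.05,0.03,-6],[0.6,0.12,0.075,0.03,-10],[1,0.16,0.1,0.03,-10]]' 20
```

```text
time: 0.8
ee_pos: [0.3025, -0.4304, 0.2611]
tcp_rot: [-180.0, 0.0, -85.3]
wrist_force: [-0.0, -1.3, -0.1]
opening: 0.044
```

```bash
python3 -m handwheel '[[1,0.04,0.022,0,0],[1,0.08,0.045,0,0],[1,0.12,0.067,0,0],[1,0.16,0.09,0,0],[1,0.2,0.11,-0.01,0]]'; python3 -m handwheel '[[1,0.03,0.02,-0.01,0],[1,0.06,0.04,-0.03,0],[1,0.075,0.045,-0.05,0],[1,0.075,0.045,-0.05,0],[1,0.075,0.045,-0.05,0]]'
python3 - <<'E'
from h import *
c=cam('wrist','w1.png');print(get_obs()['ee_pos'],c['origin'],c['orientation'],get_obs()['time'])
E
```

```text
time: 1.3
ee_pos: [0.5043, -0.3191, 0.2524]
tcp_rot: [-179.9, -0.1, -85.3]
wrist_force: [-0.1, -0.7, 0.0]
opening: -0.0
time: 1.8
ee_pos: [0.5789, -0.274, 0.2022]
tcp_rot: [-180.0, -0.0, -85.2]
wrist_force: [-0.6, -0.3, 1.2]
opening: -0.0002
[ 0.5788664  -0.27454029  0.20324219] [ 0.64629192 -0.26915911  0.34473444] [ 1.64431747e+02 -1.65420559e-02 -8.51968039e+01] 1.85
```

View pics/w1.png

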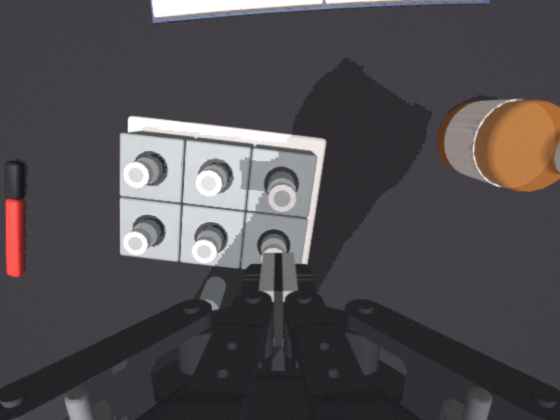

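```bash
python3 - <<'E'
from h import *
c=cam('wrist');t=cam('top')
print('proud',plane(c,[(282,197)],.105),plane(c,[(282,197)],.102))
print('seated',plane(c,[(136,174),(209,182),(140,244),(204,249)],.085).round(4).tolist())
print(tri(c,(282,197),t,(325+293.5/4,185+82.5/4)))
b=c['color'][180:215,260:305]
g=cv2.cvtColor(c['color'],cv2.COLOR_BGR2GRAY)
z=cv2.resize(c['color'][150:270,100:330],None,fx=3,fy=3,interpolation=cv2.INTER_CUBIC);cv2.imwrite('pics/w1z.png',z)
print(proj(c,[get_obs()['ee_pos']]))
E
```

```text
proud [[ 0.58968701 -0.27748171  0.105     ]] [[ 0.58898566 -0.27757958  0.102     ]]
seated [[0.5939, -0.1654, 0.085], [0.5921, -0.2217, 0.085], [0.5368, -0.1672, 0.085], [0.5371, -0.2193, 0.085]]
(array([ 0.58933134, -0.27663391,  0.10046747]), np.float64(0.0024084227088682505))
[[277.00565135 271.30536366]]
```

View pics/w1z.png

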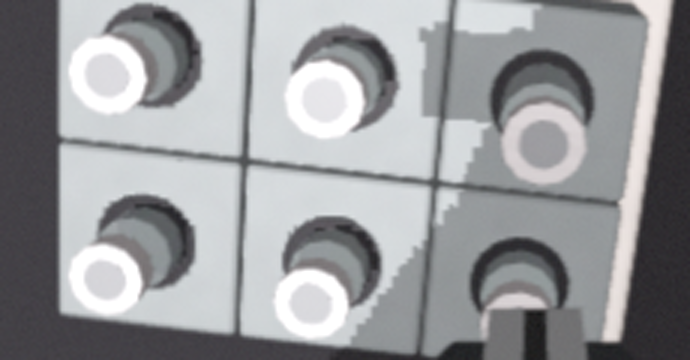

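```bash
python3 -m handwheel '[[1,0.011,-0.0015,-0.02,0],[1,0.011,-0.0015,-0.05,0],[1,0.011,-0.0015,-0.08,0],[1,0.011,-0.0015,-0.085,0],[1,0.011,-0.0015,-0.085,0]]'
python3 - <<'E'
from h import *
c=cam('wrist','w2.png');print(get_obs()['ee_pos'],get_obs()['wrist_force'])
E
```

```text
time: 2.45
ee_pos: [0.5892, -0.2769, 0.1195]
tcp_rot: [-179.8, -0.1, -85.4]
wrist_force: [0.6, 0.2, 0.7]
opening: 0.0002
[ 0.58988307 -0.27706227  0.12084202] [ 0.39882243 -0.65513628  0.66686536]
```

View pics/w2.png

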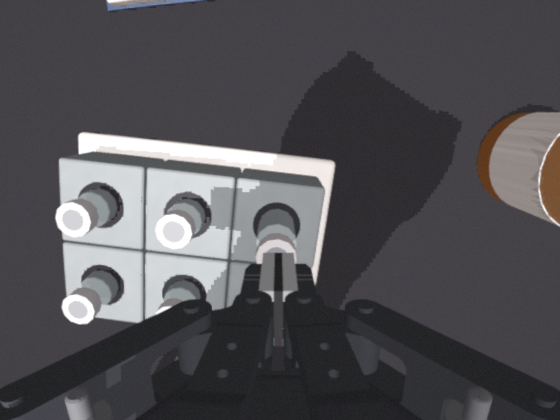

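The tips (x≈279) sit centred over the proud cap (x≈276, y≈250). I'll descend slowly from here.

```bash
python3 -m handwheel '[[1,0,0,-0.003,0],[1,0,0,-0.006,0],[1,0,0,-0.009,0],[1,0,0,-0.012,0],[1,0,0,-0.014,0]]';python3 -m handwheel '[[1,0,0,-0.002,0],[1,0,0,-0.004,0],[1,0,0,-0.006,0],[1,0,0,-0.008,0],[1,0,0,-0.01,0]]'
```

```text
time: 3.0
ee_pos: [0.5898, -0.277, 0.1065]
tcp_rot: [-179.7, -0.2, -85.4]
wrist_force: [0.5, -0.2, -0.1]
opening: 0.0002
time: 3.5
ee_pos: [0.5899, -0.277, 0.0965]
tcp_rot: [-179.7, -0.2, -85.4]
wrist_force: [-0.1, 0.4, 4.4]
opening: -0.0003
```

Contact at ~4.4 N; continue in small steps.

```bash
python3 -m handwheel '[[1,0,0,-0.0015,0],[1,0,0,-0.003,0],[1,0,0,-0.0045,0],[1,0,0,-0.006,0],[1,0,0,-0.007,0]]';python3 -m handwheel '[[1,0,0,-0.001,0],[1,0,0,-0.002,0],[1,0,0,-0.002,0]]'
```

```text
time: 4.0
ee_pos: [0.5899, -0.277, 0.0893]
tcp_rot: [-179.7, -0.2, -85.4]
wrist_force: [0.4, 0.6, 3.7]
opening: -0.0
time: 4.3
ee_pos: [0.5898, -0.277, 0.0871]
tcp_rot: [-179.7, -0.2, -85.4]
wrist_force: [0.1, -1.0, 1.6]
opening: 0.0002
```

```bash
for i in 1 2; do python3 -m handwheel '[[1,0,0,-0.0005,0],[1,0,0,-0.001,0],[1,0,0,-0.001,0]]';done
```

```text
time: 4.6
ee_pos: [0.5898, -0.277, 0.086]
tcp_rot: [-179.7, -0.2, -85.4]
wrist_force: [0.1, 0.2, 3.2]
opening: 0.0
time: 4.9
ee_pos: [0.5899, -0.277, 0.0851]
tcp_rot: [-179.7, -0.2, -85.4]
wrist_force: [-0.1, -0.2, 3.9]
opening: 0.0003
```

```bash
python3 -m handwheel '[[1,0,0,-0.0005,0],[1,0,0,-0.001,0],[1,0,0,-0.001,0]]'
```

```text
time: 5.2
ee_pos: [0.59, -0.2771, 0.085]
tcp_rot: [-179.7, -0.2, -85.4]
wrist_force: [-3.1, 1.1, 8.7]
opening: -0.0003
```

```bash
python3 -m handwheel '[[1,0,0,-0.001,0],[1,0,0,-0.001,0]]'; python3 -m handwheel '[[1,0,0,0.005,0],[1,0,0,0.02,0],[1,0,0,0.05,0],[1,-0.01,0,0.09,0],[1,-0.01,0,0.1,0]]'
python3 - <<'E'
from h import *
t=cam('top','t3.png');s=cam('scene','s3.png');c=cam('wrist','w3.png')
f=lambda im,x,y,w,h,k:cv2.resize(im['color'][y:y+h,x:x+w],None,fx=k,fy=k,interpolation=cv2.INTER_CUBIC)
cv2.imwrite('pics/z3.png',np.hstack([f(s,170,190,80,60,4.5),cv2.resize(c['color'],(360,270))]))
E
```

```text
time: 5.4
ee_pos: [0.59, -0.277, 0.085]
tcp_rot: [-179.6, -0.2, -85.4]
wrist_force: [-3.4, 1.6, 9.7]
opening: -0.0
time: 5.9
ee_pos: [0.5805, -0.2777, 0.1909]
tcp_rot: [-179.3, -0.4, -85.4]
wrist_force: [1.1, 0.1, 0.8]
opening: -0.0002
```

View pics/z3.png

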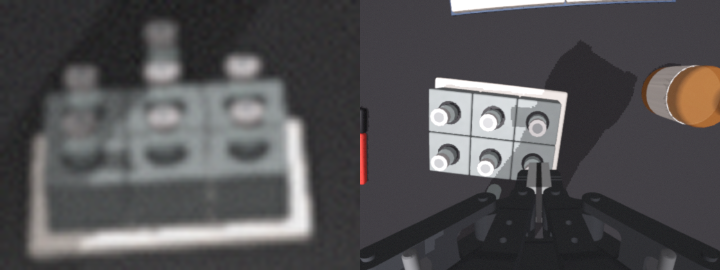

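View pics/w3.png

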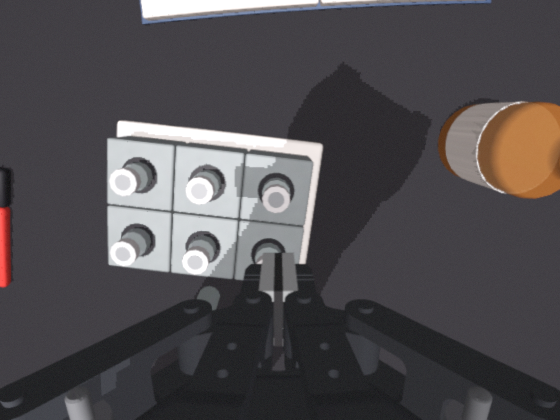

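```bash
python3 - <<'E'
from h import *
c=cam('wrist')
p=plane(c,[(276,197.5),(200,190),(123,182)],.085);print(p.round(4),np.diff(p,axis=0))
E
python3 -m handwheel '[[1,-0.01,0.04,0,0],[1,-0.02,0.08,0,1],[1,-0.03,0.12,0,2],[1,-0.04,0.16,0,3],[1,-0.05,0.2,0,4]]';python3 -m handwheel '[[1,-0.01,0.045,0,0],[1,-0.02,0.09,0,0],[1,-0.02,0.13,0,0],[1,-0.03,0.17,0,0],[1,-0.03,0.21,0,0]]'
```

```text
[[ 0.5906 -0.2763  0.085 ]
 [ 0.5917 -0.2217  0.085 ]
 [ 0.5932 -0.1658  0.085 ]] [[0.00114689 0.05461076 0.        ]
 [0.00154003 0.05586041 0.        ]]
time: 6.6
ee_pos: [0.5288, -0.0754, 0.1822]
tcp_rot: [-179.8, -0.1, -81.3]
wrist_force: [1.2, 0.0, 0.1]
opening: 0.0001
time: 7.1
ee_pos: [0.5032, 0.1071, 0.1808]
tcp_rot: [-180.0, 1.2, -78.6]
wrist_force: [0.8, -0.1, 0.2]
opening: 0.0002
```

```bash
python3 -m handwheel '[[1,-0.005,0.04,0,0],[1,-0.01,0.075,0,-2],[1,-0.01,0.093,-0.02,-2],[1,-0.01,0.093,-0.02,-2],[1,-0.01,0.093,-0.02,-2]]'
python3 - <<'E'
from h import *
c=cam('wrist','w4.png');print(get_obs()['ee_pos'],get_obs()['tcp_rot'],proj(c,[get_obs()['ee_pos'],[.507,.201,.042]]))
E
```

```text
time: 7.6
ee_pos: [0.5074, 0.1383, 0.1594]
tcp_rot: [179.8, 3.3, -76.5]
wrist_force: [0.7, 0.6, 0.2]
opening: -0.0004
[0.50750462 0.13849315 0.16000309] [179.83340454   3.27574454 -76.46321891] [[275.82142628 270.5415549 ]
 [206.59759071 184.57962682]]
```

View pics/w4.png

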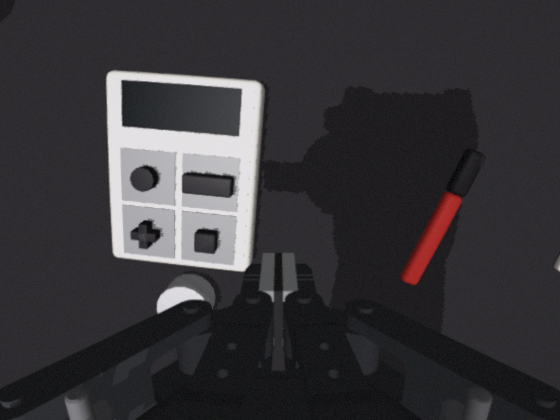

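```bash
python3 - <<'E'
from h import *
o=get_obs();print(o['q'].round(1),o['qd'].round(1),o['ee_pos'])
c=cam('wrist');print(plane(c,[(208,185),(144,179),(206,241),(147,236)],.042).round(4))
E
```

```text
[ 13.5   1.   -2.   87.2   3.3 179.9] [ 0.  -0.7  0.9  0.6 -0.1 -0. ] [0.50750462 0.13849315 0.16000309]
[[0.5069 0.2002 0.042 ]
 [0.4992 0.2508 0.042 ]
 [0.4611 0.1935 0.042 ]
 [0.4525 0.2422 0.042 ]]
```

Joint 6 has hit its 180° limit, leaving about 3° of tilt. I'll turn the tool the other way, to about yaw +9° (jaws along pad x), then look again.

```bash
python3 -m handwheel '[[1,0,0,0,8],[1,0,0,0,16],[1,0,0,0,24],[1,0,0,0,32],[1,0,0,0,40]]';python3 -m handwheel '[[1,0,0.01,0,8],[1,0,0.02,0,16],[1,0,0.03,0,24],[1,0,0.04,0,32],[1,0,0.05,0,40]]';python3 -m handwheel '[[1,0,0.005,0,4],[1,0,0.01,0,4],[1,0,0.01,0,4]]'
python3 - <<'E'
from h import *
c=cam('wrist','w5.png');o=get_obs();print(o['ee_pos'],o['tcp_rot'],o['q'].round(1),proj(c,[o['ee_pos'],[.507,.2005,.042]]))
E
```

```text
time: 8.2
ee_pos: [0.5078, 0.1381, 0.1611]
tcp_rot: [179.9, 3.2, -36.2]
wrist_force: [0.5, -0.2, -0.4]
opening: -0.0
time: 8.7
ee_pos: [0.5081, 0.1881, 0.1615]
tcp_rot: [179.9, 3.2, 4.1]
wrist_force: [0.5, -0.1, 0.7]
opening: 0.0001
time: 9.0
ee_pos: [0.5082, 0.1983, 0.1618]
tcp_rot: [179.9, 3.2, 8.0]
wrist_force: [0.3, -0.3, 0.2]
opening: 0.0001
[0.50813885 0.19800617 0.16171924] [179.90615434   3.19028424   7.97663127] [ 21.    6.7   4.1  90.6   0.6 103. ] [[279.17679622 270.86848323]
 [286.04740642 200.20696049]]
```

View pics/w5.png

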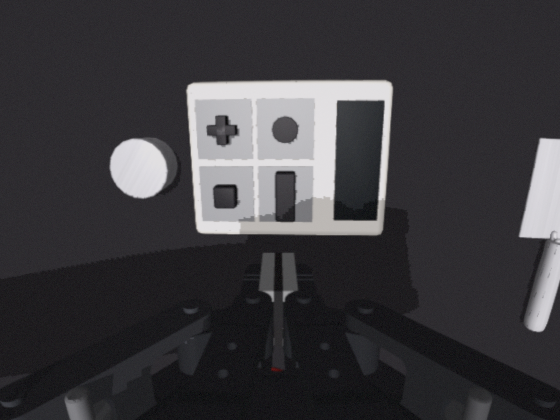

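The start bar shows at px (286, 196), where the measured (0.507, 0.2005) projects (286, 200). I'll descend over it.

```bash
python3 -m handwheel '[[1,-0.001,0.002,-0.03,0],[1,-0.001,0.002,-0.07,0],[1,-0.001,0.002,-0.1,0],[1,-0.001,0.002,-0.11,0],[1,-0.001,0.002,-0.11,0]]'
python3 - <<'E'
from h import *
c=cam('wrist','w6.png');o=get_obs();print(o['ee_pos'],o['tcp_rot'],o['wrist_force'],plane(c,[(285,240)],.042))
E
```

```text
time: 9.55
ee_pos: [0.5065, 0.1994, 0.0509]
tcp_rot: [179.9, 3.3, 7.9]
wrist_force: [0.3, -0.1, 0.3]
opening: 0.0001
[0.50730587 0.19980321 0.05245417] [179.90483175   3.18172817   7.91656475] [0.33147255 0.87065499 0.61139103] [[0.50704839 0.21074628 0.042     ]]
```

View pics/w6.png

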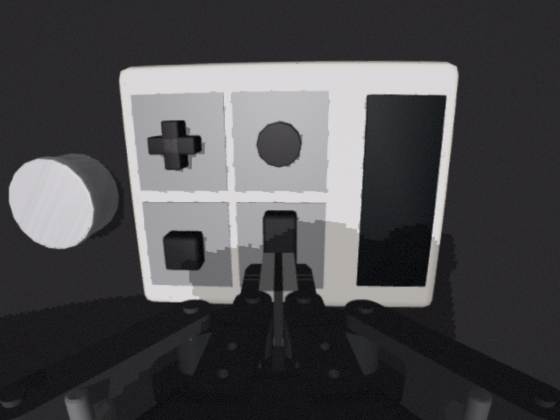

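```bash
python3 -m handwheel '[[1,0,0,-0.002,0],[1,0,0,-0.004,0],[1,0,0,-0.006,0],[1,0,0,-0.008,0],[1,0,0,-0.009,0]]';python3 -m handwheel '[[1,0,0,-0.001,0],[1,0,0,-0.002,0],[1,0,0,-0.003,0],[1,0,0,-0.003,0]]'
```

```text
time: 10.1
ee_pos: [0.5073, 0.1999, 0.0434]
tcp_rot: [179.9, 3.2, 7.9]
wrist_force: [-0.2, 0.2, -0.5]
opening: 0.0
time: 10.5
ee_pos: [0.5073, 0.1999, 0.0404]
tcp_rot: [179.9, 3.2, 7.9]
wrist_force: [0.3, 0.2, 1.7]
opening: 0.0002
```

```bash
python3 -m handwheel '[[1,0,0,-0.001,0],[1,0,0,-0.002,0],[1,0,0,-0.003,0],[1,0,0,-0.003,0]]';python3 -m handwheel '[[1,0,0,-0.0005,0],[1,0,0,-0.001,0],[1,0,0,-0.001,0]]'
```

```text
time: 10.9
ee_pos: [0.5074, 0.1999, 0.0374]
tcp_rot: [179.9, 3.2, 7.9]
wrist_force: [-0.4, 0.1, 3.8]
opening: 0.0002
time: 11.2
ee_pos: [0.5074, 0.1998, 0.0364]
tcp_rot: [179.9, 3.2, 7.9]
wrist_force: [-0.3, 0.1, 3.8]
opening: 0.0002
```

```bash
python3 -m handwheel '[[1,0,0,-0.0005,0],[1,0,0,-0.001,0],[1,0,0,-0.001,0]]'
```

```text
time: 11.5
ee_pos: [0.5074, 0.1999, 0.0354]
tcp_rot: [179.9, 3.2, 7.9]
wrist_force: [-1.5, -0.9, 4.2]
opening: -0.0001
```

```bash
python3 -m handwheel '[[1,0,0,-0.0005,0],[1,0,0,-0.001,0],[1,0,0,-0.001,0]]'
```

```text
time: 11.8
ee_pos: [0.5075, 0.1999, 0.0351]
tcp_rot: [179.9, 3.1, 7.9]
wrist_force: [-3.1, -1.3, 9.8]
opening: 0.0
```

The hard stop is reached: z stalls at 0.035 and the force jumps to 9.8 N. Now withdraw.

```bash
python3 -m handwheel '[[1,0,0,0,0],[1,0,0,0.005,0],[1,0,0,0.015,0],[1,0,0,0.05,0],[1,0,0,0.09,0]]'; python3 -m handwheel '[[1,0,0,0.04,0],[1,-0.03,-0.03,0.05,0],[1,-0.06,-0.07,0.06,0],[1,-0.08,-0.11,0.06,0],[1,-0.08,-0.11,0.06,0]]'
python3 - <<'E'
from h import *
t=cam('top','t7.png');s=cam('scene','s7.png');c=cam('wrist','w7.png');print(get_obs()['ee_pos'],get_obs()['wrist_force'])
f=lambda im,x,y,w,h,k:cv2.resize(im['color'][y:y+h,x:x+w],None,fx=k,fy=k,interpolation=cv2.INTER_CUBIC)
cv2.imwrite('pics/z7.png',np.vstack([np.hstack([f(s,170,190,80,60,4.5),f(s,300,170,80,60,4.5)]),np.hstack([f(t,325,185,90,70,4),f(t,160,195,90,70,4)])]))
E
```

```text
time: 12.3
ee_pos: [0.5066, 0.1995, 0.1253]
tcp_rot: [179.9, 3.3, 7.9]
wrist_force: [0.3, 0.3, 0.1]
opening: 0.0
time: 12.8
ee_pos: [0.4249, 0.0867, 0.1868]
tcp_rot: [179.8, 3.2, 7.8]
wrist_force: [0.5, 0.7, 0.2]
opening: -0.0002
[0.4269502  0.08963164 0.18569803] [ 0.99802817 -0.54706492 -0.37061533]
```

View pics/z7.png

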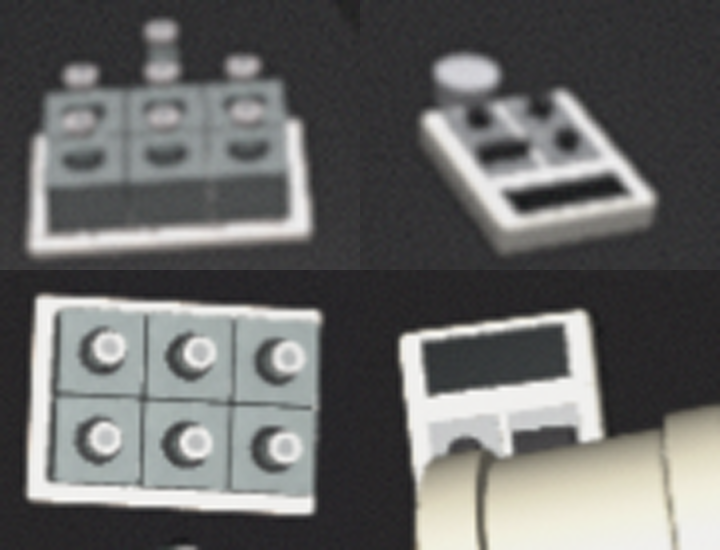

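View pics/t7.png

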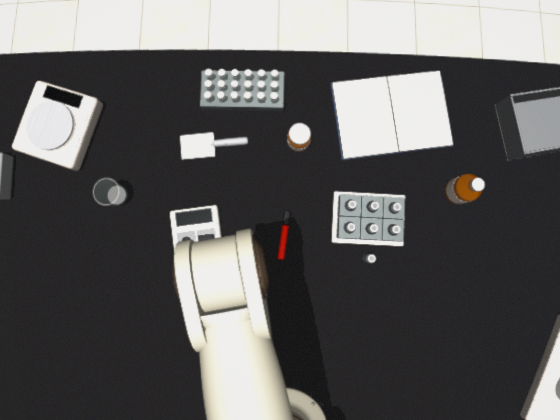

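The caps are level (the former proud one is at zoom px (80, 118), next to (163, 117)). The start key is up again, and nothing else has moved.

```bash
python3 -m handwheel '[[1,0,0,0,0],[1,0,0,0,0],[1,0,0,0,0]]'; python3 -c "
from workcell import job_done; print(job_done())"
```

```text
time: 13.25
ee_pos: [0.4272, 0.0902, 0.1854]
tcp_rot: [179.9, 3.3, 7.9]
wrist_force: [0.1, -0.8, -0.3]
opening: 0.0001
the job is handed in; nothing more can be done
None
```

I pushed the proud vial home first, then pressed the start key to the bottom, let it spring back and withdrew. The job was handed in at 13.25 s; it reports no verdict.

- **Vial:** It was in the far row, at the −y end. The shut fingertips pushed it straight down at about 4 N until it met the hard stop, with the fingertips at z = 0.085 m and a peak of about 10 N. The scene, top and wrist pictures then showed its cap level with its neighbours. Taken at seated height, it lay 54.6 mm from the next cap, against the 56 mm pitch.
- **Start key:** Resistance rose to about 4 N, then jumped to 9.8 N as the fingertips stalled at z ≈ 0.035 m, which is the hard stop. After withdrawal the key looked up in the scene picture. I judged that by eye and did not measure its height.
- **Last pictures:** No visible change to the seated vials or the bystanders. The arm partly hid the pad in the last top picture, so the other keys and the tin were checked in the scene view only. The wrist force after withdrawal was within noise.
- **What went wrong:** On the way to the pad, joint 6 ran into its 180° limit and left the tool tilted about 3°. I turned the gripper the other way before pressing. The tilt stayed through the press, so the key's hard stop read about 1 mm lower than the nominal 0.036 m.

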